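# Put the stapler and the hole punch back in their labelled slots

### The arm

A 6-joint arm with a two-finger parallel gripper is mounted at the origin on the work surface. World frame = base frame: x ahead of the robot, y to its left, z up, the work surface at z = 0. Lengths are in m, angles in rad, forces in N, time in s.
With the tool pointing down it reaches from about 0.4 to 0.825 m from the base axis. Payload 7 kg.
Tool frame: the origin (TCP) lies at the centre of the arm's flange, where the gripper is bolted on; the fingertips stand 178 mm ahead of it and the grasp point (between the pads) lies 159 mm ahead of it; z points along the fingers, y is the direction in which the jaws open and shut (so a half turn about z gives the same grasp; the last joint's range is limited). The gripper opens to 88 mm and grips with 3 to 60 N. Pads are 19 mm wide; open, the fingers measure 130 mm over their backs; the gripper's body (78 mm by 193 mm) begins 47 mm behind the grasp point.
Start: joints at [1.597, 0.359, 0.012, 0, -1.224, -0.288], TCP at [0.175, 0.652, 0.405] pointing down, gripper open.
Joint ranges: [-3.07, 3.07], [-1.43, 2.12], [-1.02, 1.25], [-3.03, 1.67], [-3.05, -0], [-3.03, 3.03]. Speed limits (rad/s): [2.39, 2.39, 3.01, 3.14, 3.14, 3.14].

### API

Orientations are given as [roll, pitch, yaw] about the fixed x, y, z axes, in that order (R = Rz(yaw) Ry(pitch) Rx(roll)).
In Python, from station import arm gives the robot as it stands.
- The arm moves only by the shell command python3 -m handwheel 'ROWS' [OPENING] [FORCE]. ROWS is JSON, a list of rows, each a list of 4 numbers: the shift along the world's x, y, z in cm, then the turn about the world's z in rad. In form: [[dx, dy, dz, yaw], ...]. A call has 1 to 20 rows; each row shifts and turns the commanded pose from where the row before left it; what a row does not reach is not made up. A row lasts 1/10 s, in which the tool goes at most 50 mm and 8.59 degrees, less where a joint would pass 70% of its speed; a pose out of reach is approached as far as the arm can. A call is refused whole if a number of a shift passes 5 or a number of a turn 0.15, either way. A call with a gripper value outside its range is refused whole. OPENING is the closure, from 0 (fully open) to 1 (shut), set as the call begins (- or left out, the last holds). The fingers move at their own pace and stop on an object; FORCE is the grip in N (left out, the last holds). Time passes only in rows, so rows that do not move let the fingers close. It gives the time, the measured TCP pose, the force and the opening at its end, in the units of the state.
- arm.get_state(): the state, without advancing time (a new reading comes with each control period).
- arm.grab_frame(name): name is "scene" or "top"; returns a dict with "image" (384x512x3 uint8, red, green, blue), "depth" (384x512 float32, m along the optical axis (not along the pixel's ray), 0 where there is no reading), "vfov" (degrees; the focal length in pixels is half the picture's height over the tangent of half this angle, whatever the lens; pixels are square), "cx", "cy" (the principal point, pixels), "rvec" (rotation vector, rad) and "tvec" (3), from world to camera coordinates, as OpenCV has them. Camera axes: x right, y down, z forward; pixel columns grow to the right and rows downward; lengths in m; the calibration is good to about 2 mm. A picture is of the moment at which its call begins.
- arm.job_done(): hands the job in, once; it reports no verdict.
The state is a dict: "t": time; "q": joint angles; "qd": joint speeds; "joint_efforts": joint torques, N m; "eef_pos": TCP position; "ee_rot": TCP orientation; "force": force on the tool from outside, world axes, zero at the start; "moment": the same for the moment, N m; "width": finger opening in m.
Only numpy, scipy, OpenCV 4.12 (cv2) and the standard library are available. Lean on these libraries where they do the work, as an engineer would, in place of code of your own. Each camera call takes 0.05 s, during which the arm holds its last target.

### The job

Put the stapler and the hole punch away in the sloped desk organiser, each in the slot whose picture label shows it. Set each one down lengthwise, its base flat on the slot's sloping floor, before you let go of it; the stapler's nose points up the slope to its label. Leave the other things on the desk where they are.

Things in the scene. Friction and masses are not known exactly. Their poses are not given: they have to be found in the camera images.
- stapler_center (a point): Dark grey stapler, loose, upright on its base: 150 long (x) x 38 wide (y) x 60 high (z), 0.3 kg. Point: its centre, 30 mm above the underside. +x to the nose, z up. Base 8 thick; a gap; steel magazine 18 wide, 22 to 36 up; grip arm 34 wide, flat upright sides from 34 to 58 mm above the underside along its whole length. Pinch the arm across its width at mid length (balanced there), about 44 mm up.
- stapler_nose (a point): Point at the stapler's nose end, 73 mm along +x from stapler_center. At the nose there is an open gap between base and arm and the arm's top slopes down; the other end has the steel hinge block.
- punch_center (a point): Two-hole punch, loose, upright on its base: 112 long (x) x 58 wide (y) x 58 high (z), 0.35 kg. Point: its centre, 29 mm above the underside. Dark base tray and steel bed, 16 high; on top a light grey press bar (does not move) 104 long, 50 wide, upright sides 34 to 47 mm above the underside. Pinch the bar across its width at mid length, about 43 mm up. May be stored either way round.
- organiser: Beige steel desk organiser, fixed, 300 wide (y) x 228 deep (x); origin on the desk under its middle. Three alike slots side by side, centres at y = +96, 0, -96. Slot floor 180 x 84, rising 30 degrees to +x: height 22 at its foot (x -95), 112 at its head (x +61). Side walls 14.5 high, 12 thick, and an 18 high lip at the foot; no wall at the head but a level shelf with the labels.
- stapler_slot (a point): Centre of the stapler slot's floor (the slot below the stapler label), on its surface. x points up the slope to the label, y across, z square out of the floor (30 degrees from vertical, leaning to the robot). Floor: 90 mm either way along x, 42 mm along y. Slots and labels are paired differently each time. A tool set down may stay put or slide to the lip; both are fine.
- punch_slot (a point): Centre of the floor of the hole punch's slot (the slot whose label shows a punch), with the same axes and floor size as stapler_slot.
- stapler_label: White card, 84 x 50 mm, on the shelf at the head of the stapler's slot; black side-view silhouette: long thin base and a wedge-shaped arm, joined at one end only. Origin under the card's centre, 106 mm horizontally beyond the slot's centre and 45 mm above it.
- punch_label: White label card of the same size behind the hole punch's slot: black silhouette with a thin base, two short posts standing on it and a thick bar across both.
- tape_label: White card of the same size at the head of the tape dispenser's slot: low base and large round reel with a white middle. This slot stays empty; the dispenser is in use.
- tape_dispenser: Dark tape dispenser, 160 x 60 x 92 mm, loose on the desk beyond the work; leave it there. Origin under its middle.
- mug: White mug, radius 41, 95 mm high, loose on the desk; leave it there. Origin under its middle.
- calculator: Grey desk calculator, 160 x 105 x 26 mm, loose on the desk to the right of the organiser; leave it there. Origin under its middle.
- phone: Dark cordless phone handset, 160 x 48 x 25 mm (plus a 32 mm aerial), lying loose at the left of the desk; leave it there. Origin under its middle.
Not all that is in view belongs to the job. Leave any pink, purple or red look-alike of the part that bears stapler_center alone.

How it is judged:
By the outcome, as a careful person would: the job done as asked, in the order asked, and still so for the second after the job is handed in, with the robot touching nothing.
It also fails if it takes over 61 s, if anything falls off the work surface, if the arm or the gripper's body presses on something with over 40 N, if the wrist force passes 120 N, or if a joint passes its speed limit or range.

## Working session

There is one attempt and no reset: what is moved stays moved. The work goes in short steps, Python scripts to look and compute and a shell command to move; the robot and the scene stay as the last step left them, time stands still between calls to the robot, and variables do not carry over. Pictures are saved under pics/ and viewed, and the job is handed in when it is done.

```bash
mkdir -p pics; cat > h.py <<'E'
import numpy as np, cv2
from station import arm
def grab(n):
    f=arm.grab_frame(n); np.savez(f'/tmp/{n}.npz',**f); return f
def load(n):
    return dict(np.load(f'/tmp/{n}.npz'))
def cloud(f):
    H,W=f['depth'].shape; fl=H/2/np.tan(np.radians(float(f['vfov']))/2)
    u,v=np.meshgrid(np.arange(W),np.arange(H)); d=f['depth']
    P=np.stack([(u-float(f['cx']))/fl*d,(v-float(f['cy']))/fl*d,d],-1)
    R=cv2.Rodrigues(np.array(f['rvec'],float))[0]
    return (P-np.array(f['tvec']).reshape(3))@R
E
python3 - <<'E'
from h import *
for n in('scene','top'):
    f=grab(n); cv2.imwrite(f'pics/{n}0.png',cv2.resize(f['image'][...,::-1],(768,576)))
    print(n,f['vfov'],f['cx'],f['cy'],f['rvec'],f['tvec'],(f['depth']>0).mean())
s=arm.get_state();print(s)
E
```

```text
scene 56.69316916579404 254.15883486247674 193.10130944881888 [ 2.45200363  0.93064443 -0.25657575] [-0.45083705 -0.19535365  1.73613716] 0.9959869384765625
top 50.566924666742615 254.68466941602708 195.14185331945552 [ 2.19850124 -2.13416021  0.14828605] [0.05762597 0.51900182 1.44914221] 0.9961496988932291
{'t': 0.1, 'q': array([ 1.59708227e+00,  3.59315497e-01,  1.11416459e-02, -2.94620975e-04,
       -1.22408409e+00, -2.88117105e-01]), 'qd': array([ 4.92509935e-04, -3.94227081e-03,  2.35858304e-03,  2.27989928e-03,
        6.92456939e-05,  1.33183714e-03]), 'joint_efforts': array([-2.13966872e-03, -5.84154689e+01,  2.93755049e+01,  7.01559439e+00,
        1.01231327e-02, -5.73057036e-05]), 'eef_pos': array([0.17467293, 0.65183007, 0.40381468]), 'ee_rot': array([ 3.14011258e+00, -1.49791246e-04, -2.61931365e-01]), 'force': array([-0.41427411,  0.982396  , -0.31263802]), 'moment': array([-0.01643581,  0.00278282, -0.0009499 ]), 'width': 0.08705967855002322}
```

View pics/scene0.png

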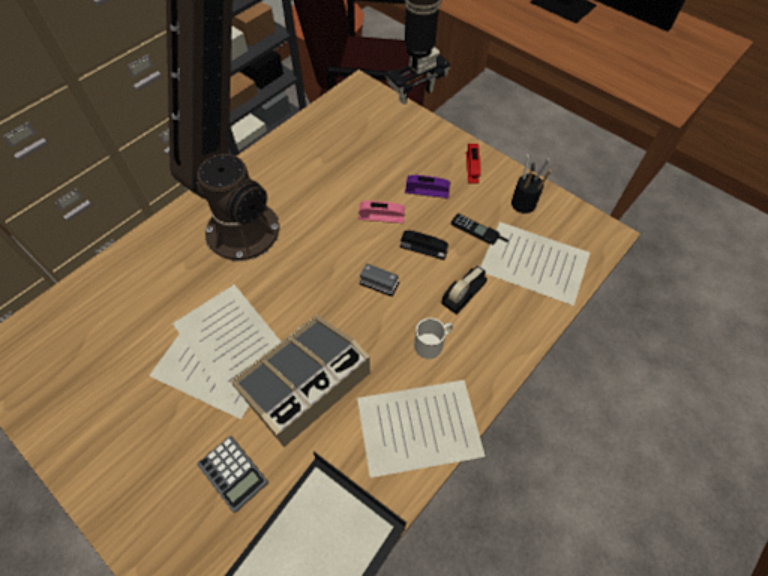

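View pics/top0.png

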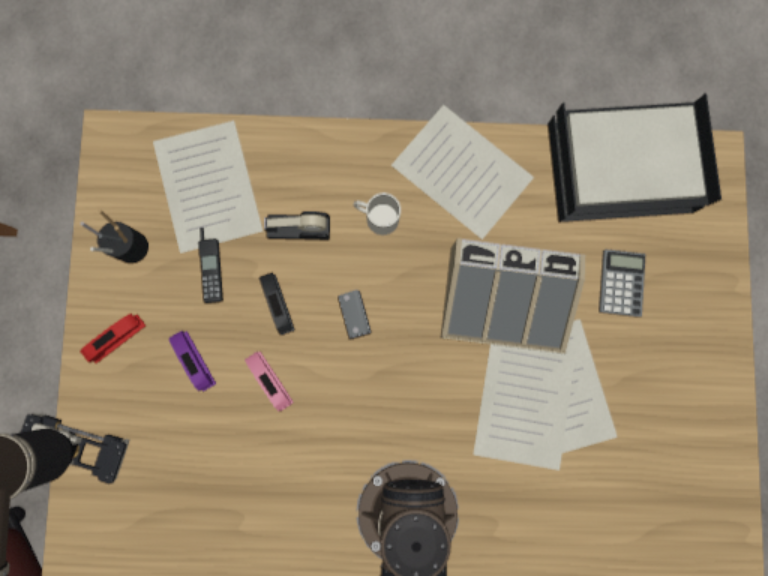

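```bash
python3 - <<'E'
from h import *
t=load('top')['image'][...,::-1]; s=load('scene')['image'][...,::-1]
a=cv2.resize(t[170:235,160:260],(800,520),interpolation=cv2.INTER_CUBIC)
b=cv2.resize(s[140:205,230:310],(640,520),interpolation=cv2.INTER_CUBIC)
c=cv2.resize(t[155:240,290:395],(742,600),interpolation=cv2.INTER_CUBIC)
cv2.imwrite('pics/a.png',a);cv2.imwrite('pics/b.png',b);cv2.imwrite('pics/c.png',c)
for n in('top','scene'):
    f=load(n);P=cloud(f);hsv=cv2.cvtColor(f['image'],cv2.COLOR_RGB2HSV)
    m=(P[...,2]>.006)&(P[...,2]<.3)
    nl,lab,st,ce=cv2.connectedComponentsWithStats(m.astype(np.uint8))
    for i in range(1,nl):
        if st[i,4]>60:
            q=P[lab==i]; print(n,ce[i].round(),st[i,4],q.min(0).round(3),q.max(0).round(3),np.median(f['image'][lab==i],0))
E
```

```text
top [422. 107.] 8035 [ 0.709 -0.773  0.006] [ 1.006 -0.333  0.145] [188. 187. 175.]
top [308. 115.] 2126 [ 0.663 -0.3    0.006] [0.99  0.058 0.019] [190. 188. 176.]
top [138. 132.] 3955 [0.48  0.378 0.006] [0.946 0.66  0.031] [189. 188. 175.]
top [253. 142.] 434 [0.665 0.035 0.006] [0.771 0.151 0.102] [131.  124.5 109. ]
top [ 79. 161.] 776 [0.57  0.654 0.006] [0.686 0.773 0.194] [50. 51. 52.]
top [198. 151.] 764 [0.646 0.209 0.006] [0.713 0.369 0.099] [87. 80. 72.]
top [341. 197.] 5947 [ 0.367 -0.432  0.006] [ 0.654 -0.072  0.131] [102. 105. 105.]
top [414. 189.] 1225 [ 0.479 -0.578  0.006] [ 0.649 -0.462  0.036] [118. 121. 119.]
top [184. 202.] 458 [0.41  0.287 0.006] [0.557 0.37  0.072] [52. 53. 53.]
top [236. 210.] 483 [0.404 0.098 0.006] [0.53  0.181 0.065] [110. 113. 114.]
top [ 74. 225.] 586 [0.328 0.649 0.006] [0.453 0.782 0.069] [155.  44.  42.]
top [127. 241.] 553 [0.271 0.47  0.006] [0.41  0.593 0.07 ] [104.  57. 124.]
top [178. 254.] 505 [0.229 0.284 0.006] [0.364 0.394 0.069] [184. 123. 136.]
top [354. 302.] 70 [ 0.122 -0.328  0.006] [ 0.179 -0.249  0.013] [189. 187. 175
[... 1163 characters left out ...]
646 -0.054  0.133] [76. 78. 77.]
scene [287. 225.] 425 [0.66  0.035 0.006] [0.754 0.153 0.099] [106. 103.  92.]
scene [282. 275.] 698 [ 0.682 -0.206  0.006] [0.951 0.055 0.015] [194. 190. 169.]
scene [310. 281.] 95 [ 0.897 -0.071  0.006] [0.951 0.011 0.015] [194. 190. 168.]
scene [266. 281.] 76 [ 0.76  -0.177  0.006] [ 0.819 -0.116  0.014] [196.5 193.  172. ]
scene [248. 295.] 114 [ 0.735 -0.281  0.006] [ 0.824 -0.175  0.011] [193. 190. 170.]
scene [267. 304.] 221 [ 0.811 -0.285  0.006] [ 0.896 -0.137  0.013] [193. 189. 168.]
scene [155. 316.] 1249 [ 0.485 -0.58   0.006] [ 0.652 -0.465  0.033] [88. 91. 88.]
scene [215. 353.] 5595 [ 0.716 -0.669  0.008] [ 0.986 -0.337  0.142] [190. 186. 166.]
```

View pics/a.png

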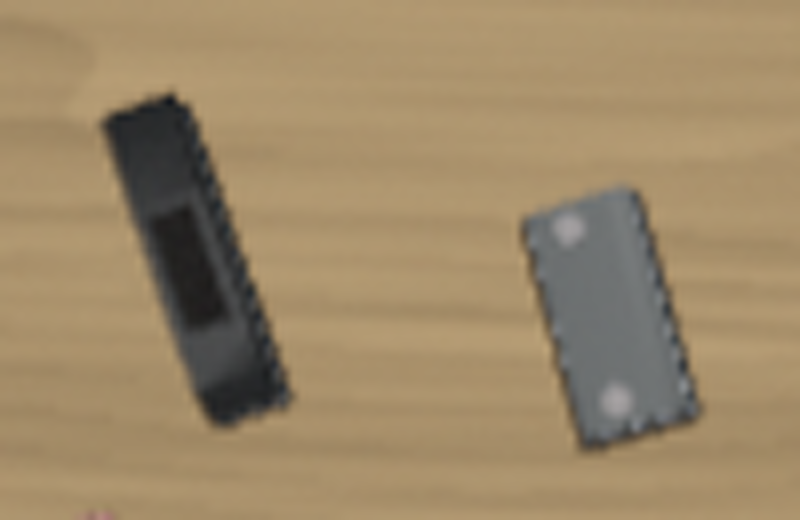

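View pics/b.png

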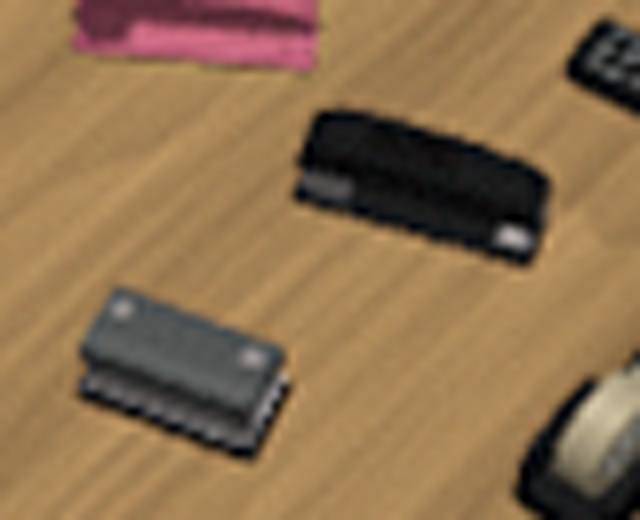

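View pics/c.png

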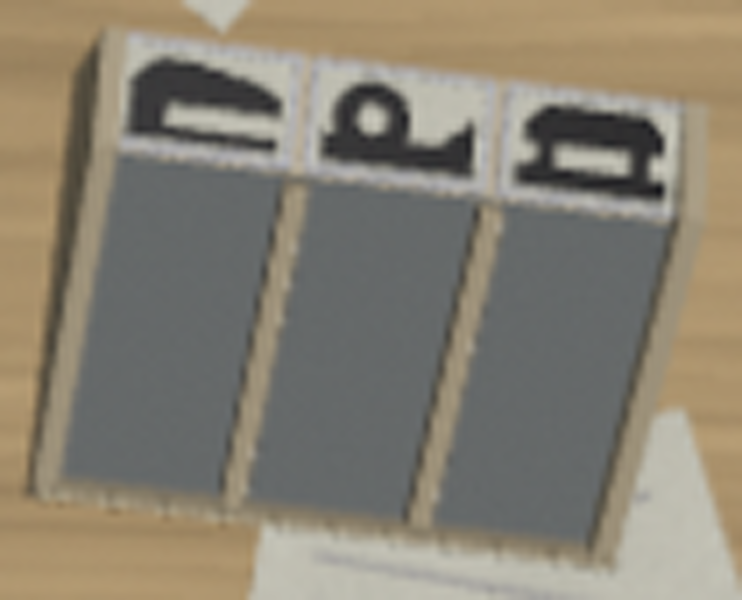

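```bash
cat >> h.py <<'E'
def obj(f,lo,hi,zlo):
    P=cloud(f); m=np.all((P[...,:2]>lo)&(P[...,:2]<hi),-1)&(P[...,2]>zlo)&(P[...,2]<.15)
    return P[m],m
E
python3 - <<'E'
from h import *
for nm,lo,hi in(('stapler',(.38,.26),(.6,.40)),('punch',(.38,.07),(.56,.21)),('pink',(.2,.27),(.38,.41)),('purple',(.25,.46),(.43,.6))):
  for n in('top','scene'):
    f=load(n)
    for z in(.015,.045):
        q,m=obj(f,lo,hi,z); r=cv2.minAreaRect((q[:,:2]*1000).astype(np.float32)); print(nm,n,z,len(q),r)
    c,(w,h),a=r; 
    ang=np.radians(a if w>h else a+90); d=np.array([np.cos(ang),np.sin(ang)]); d*=np.sign(d[0])
    q,m=obj(f,lo,hi,.015)
    s=(q[:,:2]-np.array(c)/1000)@d
    print('ang',np.arctan2(d[1],d[0]),[(round(x,3),round(np.percentile(q[(s>x-.005)&(s<x+.005),2],90)*1000)) for x in np.arange(-.075,.08,.01) if ((s>x-.005)&(s<x+.005)).sum()>3])
f=load('scene')['image'][...,::-1]
o=np.hstack([cv2.resize(f[y:y+34,x:x+50],(400,272),interpolation=cv2.INTER_CUBIC) for x,y in((230,125),(262,107))]);o2=np.hstack([cv2.resize(f[y:y+34,x:x+50],(400,272),interpolation=cv2.INTER_CUBIC) for x,y in((258,145),(295,95))])
o=np.vstack([o,np.clip(o2*1.8,0,255).astype(np.uint8)]);cv2.imwrite('pics/d.png',o)
E
```

```text
stapler top 0.015 415 ((484.2726745605469, 329.6055603027344), (146.81878662109375, 34.55379104614258), 21.511613845825195)
stapler top 0.045 389 ((483.92462158203125, 329.6109619140625), (145.0521697998047, 34.48271942138672), 21.754192352294922)
ang 0.3796822826597166 [(np.float64(-0.075), 48), (np.float64(-0.065), 55), (np.float64(-0.055), 60), (np.float64(-0.045), 63), (np.float64(-0.035), 63), (np.float64(-0.025), 63), (np.float64(-0.015), 62), (np.float64(-0.005), 64), (np.float64(0.005), 63), (np.float64(0.015), 63), (np.float64(0.025), 62), (np.float64(0.035), 60), (np.float64(0.045), 59), (np.float64(0.055), 57), (np.float64(0.065), 53), (np.float64(0.075), 47)]
stapler scene 0.015 289 ((489.8536682128906, 329.228759765625), (146.74258422851562, 45.305702209472656), 23.18184471130371)
stapler scene 0.045 222 ((489.4708557128906, 329.0648193359375), (144.13015747070312, 45.305702209472656), 23.181846618652344)
ang 0.4045995501877977 [(np.float64(-0.075), 45), (np.float64(-0.065), 52), (np.float64(-0.055), 60), (np.float64(-0.045), 58), (np.float64(-0.035), 61), (np.float64(-0
[... 3361 characters left out ...]
, (np.float64(0.065), 54), (np.float64(0.075), 46)]
purple scene 0.015 259 ((346.8998718261719, 523.9613647460938), (144.83103942871094, 44.805419921875), 31.863056182861328)
purple scene 0.045 180 ((345.5673828125, 523.1331176757812), (141.69320678710938, 44.805419921875), 31.863056182861328)
ang 0.5561152401388666 [(np.float64(-0.065), 51), (np.float64(-0.055), 56), (np.float64(-0.045), 59), (np.float64(-0.035), 61), (np.float64(-0.025), 61), (np.float64(-0.015), 60), (np.float64(-0.005), 60), (np.float64(0.005), 61), (np.float64(0.015), 61), (np.float64(0.025), 60), (np.float64(0.035), 58), (np.float64(0.045), 55), (np.float64(0.055), 57), (np.float64(0.065), 53), (np.float64(0.075), 47)]
```

View pics/d.png

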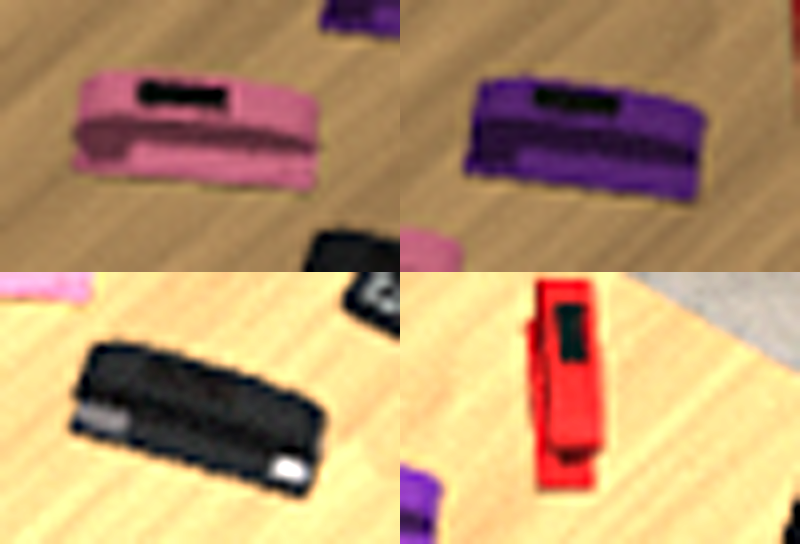

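```bash
python3 - <<'E'
from h import *
for n in('top','scene'):
    f=load(n);P=cloud(f);im=f['image'].astype(int)
    dk=(np.abs(P[...,2])<.006)&(P[...,0]>.2)&(P[...,0]<.7)&(P[...,1]>-.6)&(P[...,1]<.5); print('desk z',np.median(P[dk][:,2]))
    org=(P[...,0]>.34)&(P[...,0]<.67)&(P[...,1]>-.44)&(P[...,1]<-.04)&(P[...,2]>.02)
    bl=(im[...,0]-im[...,2]<10)&(im.sum(-1)<400)&(P[...,2]<.115)&org
    bl=cv2.erode(bl.astype(np.uint8),np.ones((3,3)))
    nl,lab,st,ce=cv2.connectedComponentsWithStats(bl)
    for i in range(1,nl):
        if st[i,4]<150: continue
        q=P[lab==i]; c=q.mean(0); _,s,vt=np.linalg.svd(q-c,full_matrices=False); nn=vt[2]*np.sign(vt[2][2])
        r=cv2.minAreaRect((q[:,:2]*1000).astype(np.float32))
        print(n,ce[i].round(),st[i,4],'c',c.round(4),'tilt',np.degrees(np.arccos(nn[2])).round(2),'yaw',np.arctan2(-nn[1],-nn[0]).round(4),'rect',np.round(r[0]),np.round(r[1]),round(r[2],2), q[:,2].min().round(3),q[:,2].max().round(3))
    q=P[org]; q=q[q[:,2]>.118] if 0 else q
    r=cv2.minAreaRect((q[:,:2]*1000).astype(np.float32));print('outline',r)
    w=org&(im.min(-1)>150)&(P[...,2]>.1)
    r=cv2.minAreaRect((P[w][:,:2]*1000).astype(np.float32));print('cards',r,np.median(P[w][:,2]))
    be=org&(im[...,0]-im[...,2]>18)&(P[...,2]>.1)
    r=cv2.minAreaRect((P[org&(P[...,2]>.1)][:,:2]*1000).astype(np.float32));print('shelf',r)
E
```

```text
desk z 0.00028557802613240763
top [314. 200.] 887 c [ 0.4997 -0.1369  0.0685] tilt 29.89 yaw -0.0962 rect [ 498. -137.] [ 75. 147.] 84.42 0.022 0.113
top [341. 203.] 825 c [ 0.493  -0.2329  0.0702] tilt 29.83 yaw -0.1068 rect [ 489. -232.] [ 73. 147.] 84.09 0.022 0.113
top [368. 207.] 834 c [ 0.4816 -0.3283  0.069 ] tilt 29.94 yaw -0.0895 rect [ 479. -328.] [ 73. 146.] 84.82 0.022 0.115
outline ((511.4822998046875, -232.55921936035156), (302.816650390625, 229.8416748046875), 84.39999389648438)
cards ((596.4094848632812, -240.3002471923828), (277.0068054199219, 58.83165740966797), 84.29220581054688) 0.11356995244886657
shelf ((566.639404296875, -237.51927185058594), (302.0625915527344, 118.62973022460938), 84.29220581054688)
desk z -0.0009268248236491477
scene [215. 228.] 363 c [ 0.5058 -0.1312  0.0675] tilt 30.03 yaw -0.1078 rect [ 503. -131.] [ 69. 136.] 84.0 0.025 0.108
scene [196. 243.] 385 c [ 0.4952 -0.2291  0.0669] tilt 30.32 yaw -0.1096 rect [ 492. -227.] [ 70. 140.] 83.93 0.021 0.108
scene [177. 259.] 433 c [ 0.4861 -0.3251  0.0673] tilt 30.05 yaw -0.1129 rect [ 483. -324.] [ 71. 139.] 84.68 0.021 0.109
outline ((516.851318359375, -232.07308959960938), (300.7931823730469, 232.50735473632812), 84.25981903076172)
cards ((597.9304809570312, -242.23118591308594), (273.5974426269531, 57.554840087890625), 84.4979248046875) 0.11216840577180165
shelf ((577.3941650390625, -238.29486083984375), (300.0347595214844, 111.16410827636719), 84.5816421508789)
```

```bash
python3 -m handwheel '[[2.6,-2.7,-0.5,0.053],[2.6,-2.7,-0.5,0.053],[2.6,-2.7,-0.5,0.053],[2.6,-2.7,-0.5,0.053],[2.6,-2.7,-0.5,0.053],[2.6,-2.7,-0.5,0.053],[2.6,-2.7,-0.5,0.053],[2.6,-2.7,-0.5,0.053],[2.6,-2.7,-0.5,0.053],[2.6,-2.7,-0.5,0.053],[2.6,-2.7,-0.5,0.053],[2.6,-2.7,-0.5,0.053],[0,0,0,0],[0,0,0,0]]' 0 10
python3 - <<'E'
from h import *
for n in('scene','top'):
    f=grab(n); cv2.imwrite(f'pics/{n}1.png',cv2.resize(f['image'][...,::-1],(768,576)))
    P=cloud(f); e=arm.get_state()['eef_pos']
    m=(np.abs(P[...,0]-e[0])<.13)&(np.abs(P[...,1]-e[1])<.13)&(P[...,2]>.12)&(P[...,2]<.6)
    for a,b in((.12,.17),(.17,.22),(.22,.27),(.27,.33),(.33,.4)):
        q=P[m&(P[...,2]>a)&(P[...,2]<b)]
        if len(q)>4: print(n,a,len(q),cv2.minAreaRect(((q-e)[:,:2]*1000).astype(np.float32)),q[:,2].min())
E
```

```text
t: 1.5
eef_pos: [0.4872, 0.3272, 0.3442]
ee_rot: [3.141, 0.001, 0.372]
force: [-0.3, -0.1, 0.3]
width: 0.0878
scene 0.17 23 ((7.297324180603027, -10.55417251586914), (21.30414581298828, 108.36430358886719), 19.14145851135254) 0.17080839793976638
scene 0.22 212 ((4.875762939453125, -6.559135437011719), (77.70831298828125, 186.66061401367188), 20.7478084564209) 0.23042875128158757
scene 0.27 251 ((3.4538040161132812, -5.450103759765625), (78.5490951538086, 192.14169311523438), 21.994688034057617) 0.2700151958610393
scene 0.33 233 ((18.84772491455078, -24.451934814453125), (88.74561309814453, 44.217323303222656), 35.6735954284668) 0.33037585718733176
top 0.22 269 ((-1.3431172370910645, -5.434715270996094), (78.62240600585938, 183.87684631347656), 21.294954299926758) 0.23663025951778546
top 0.27 351 ((-2.1030116081237793, -3.9727783203125), (78.5978012084961, 187.46759033203125), 21.336915969848633) 0.27012496404395997
top 0.33 114 ((-25.41138458251953, -15.337894439697266), (41.71762466430664, 103.07070922851562), 44.81600570678711) 0.33014104078262
```

View pics/top1.png

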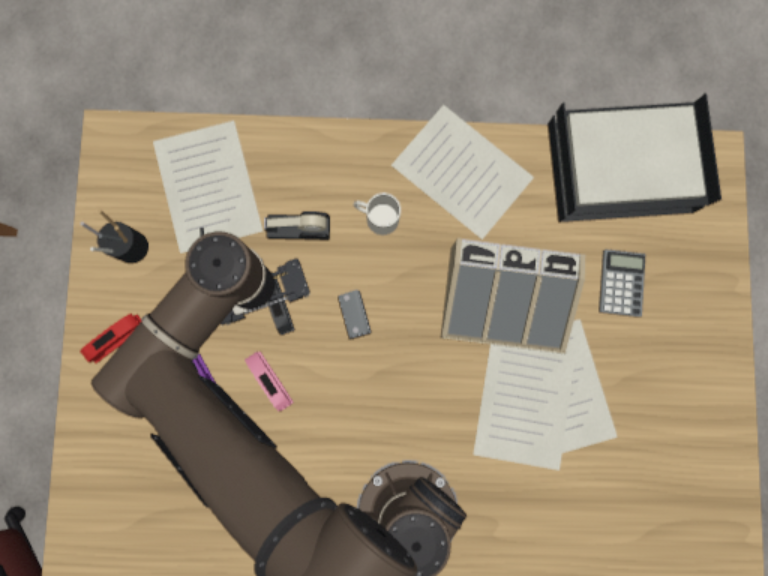

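View pics/scene1.png

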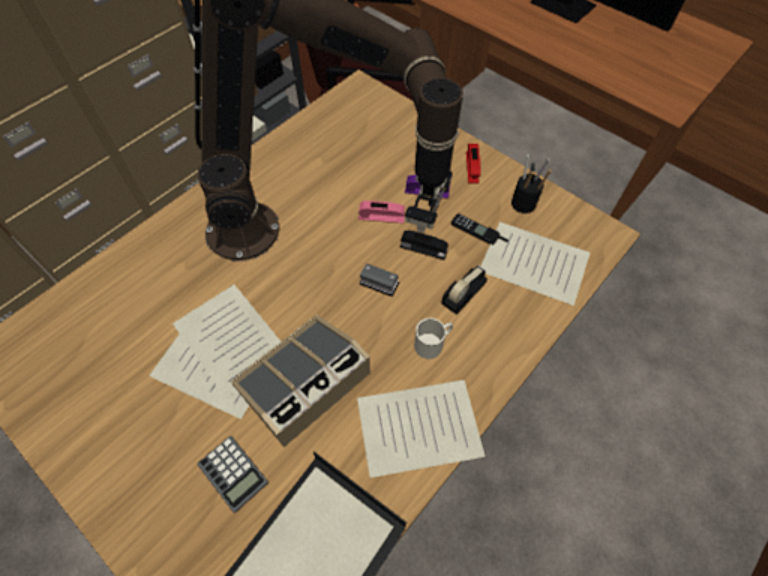

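```bash
python3 -m handwheel '[[-0.1,0.2,-4,0.01],[0,0.2,-4,0],[0,0,-3,0],[0,0,-2,0],[0,0,-0.9,0],[0,0,0,0],[0,0,0,0]]' 0 12
python3 -m handwheel '[[0,0,0,0],[0,0,0,0],[0,0,0,0],[0,0,0,0],[0,0,0,0],[0,0,0,0],[0,0,0,0],[0,0,0,0],[0,0,0,0],[0,0,0,0]]' 1 15
```

```text
t: 2.3
eef_pos: [0.4858, 0.3329, 0.2067]
ee_rot: [-3.141, -0.001, 0.385]
force: [0.0, 0.0, 0.4]
width: 0.0878
t: 3.3
eef_pos: [0.4858, 0.3318, 0.2056]
ee_rot: [3.141, 0.0, 0.384]
force: [1.0, -2.1, 1.1]
width: 0.034
```

```bash
python3 -m handwheel '[[0,0,1,0],[0,0,2,0],[0,0,4,0],[0,0,4,0],[0,0,3,0],[0,0,1,0]]' - 20
python3 -m handwheel '[[0,-1,0,0],[0,-2,0,-0.03],[0.1,-3,0,-0.035],[0.1,-3.2,0,-0.035],[0.1,-3.2,0,-0.035],[0.1,-3.2,0,-0.035],[0.1,-3.2,0,-0.035],[0.1,-3.2,0,-0.035],[0.1,-3.2,0,-0.035],[0.1,-3.2,0,-0.035],[0.1,-3.2,0,-0.035],[0.1,-3.2,0,-0.035],[0.1,-3.2,0,-0.035],[0,-3.2,0,-0.035],[0,-3,0,-0.033],[0,-1.6,0,0],[0,0,0,0],[0,0,0,0]]'
python3 - <<'E'
from h import *
for n in('scene','top'):
    f=grab(n)
im=load('scene')['image'][...,::-1]; cv2.imwrite('pics/e.png',cv2.resize(im[150:330,120:340],(733,600),interpolation=cv2.INTER_CUBIC))
E
```

```text
t: 3.9
eef_pos: [0.4861, 0.3325, 0.3599]
ee_rot: [-3.139, -0.005, 0.385]
force: [-0.5, -0.2, -2.6]
width: 0.0336
t: 5.7
eef_pos: [0.4955, -0.1268, 0.3541]
ee_rot: [3.141, 0.003, -0.101]
force: [0.5, 0.8, -3.5]
width: 0.0335
```

View pics/e.png

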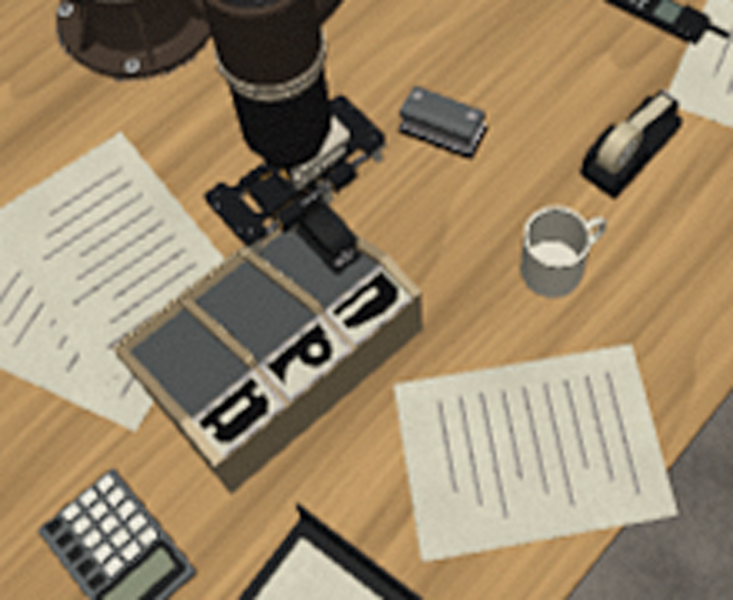

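```bash
python3 -m handwheel '[[0,-0.3,-1,0],[0,-0.1,-1,0],[0,0,-1,0],[0,0,-0.5,0],[0,0,0,0]]' - 12
python3 -m handwheel '[[0,0,-0.4,0],[0,0,-0.4,0],[-0.1,0,-0.3,0],[-0.1,0,-0.3,0],[0,0,0,0]]'
python3 -m handwheel '[[-0.2,0.02,-0.4,0],[-0.2,0.02,-0.4,0],[-0.2,0.02,-0.4,0],[-0.2,0.02,-0.4,0],[0,0,0,0]]'
```

```text
t: 6.3
eef_pos: [0.4964, -0.1299, 0.3194]
ee_rot: [3.141, 0.002, -0.099]
force: [-0.2, 0.8, -2.9]
width: 0.0341
t: 6.8
eef_pos: [0.4939, -0.1301, 0.3062]
ee_rot: [3.142, 0.002, -0.099]
force: [-3.5, 0.5, -0.7]
width: 0.0336
t: 7.3
eef_pos: [0.4867, -0.1292, 0.2902]
ee_rot: [-3.142, -0.0, -0.099]
force: [-0.1, 0.5, -2.9]
width: 0.0341
```

```bash
cat > look.py <<'E'
from h import *; import sys
t=sys.argv[1]; x0,y0=int(sys.argv[2]),int(sys.argv[3])
im=grab('scene')['image'][...,::-1]; cv2.imwrite(f'pics/{t}.png',cv2.resize(np.clip(im[y0:y0+90,x0:x0+110]*1.5,0,255).astype(np.uint8),(733,600),interpolation=cv2.INTER_CUBIC))
E
python3 look.py f 170 180
```

```text
(no output)
```

View pics/f.png

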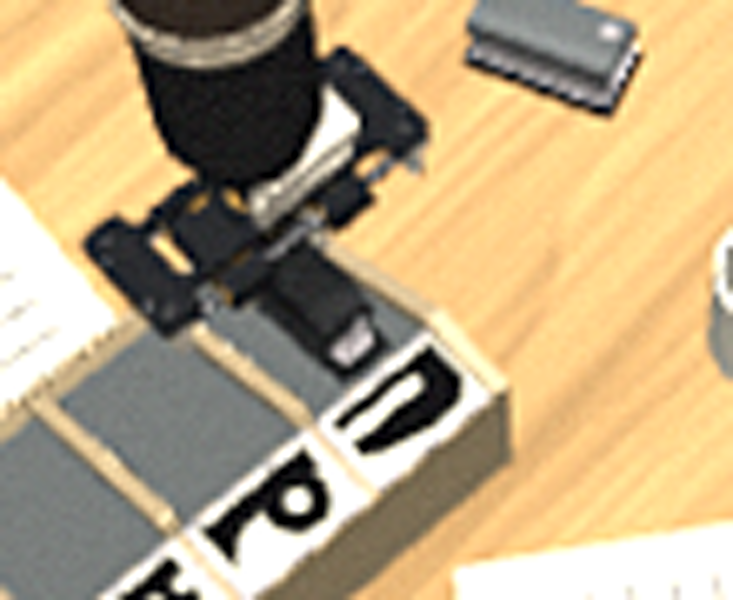

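```bash
python3 -m handwheel '[[-0.15,0.01,-0.4,0],[-0.15,0.01,-0.4,0],[-0.15,0.01,-0.4,0],[0,0,0,0]]'
python3 -m handwheel '[[-0.15,0.01,-0.4,0],[-0.1,0.01,-0.3,0],[0,0,0,0]]'
python3 look.py g 170 180
```

```text
t: 7.75
eef_pos: [0.4818, -0.1289, 0.278]
ee_rot: [3.142, 0.001, -0.099]
force: [0.2, -0.2, -3.0]
width: 0.0338
t: 8.05
eef_pos: [0.4794, -0.1287, 0.2712]
ee_rot: [3.142, 0.001, -0.099]
force: [-0.3, 0.6, -2.9]
width: 0.034
```

View pics/g.png

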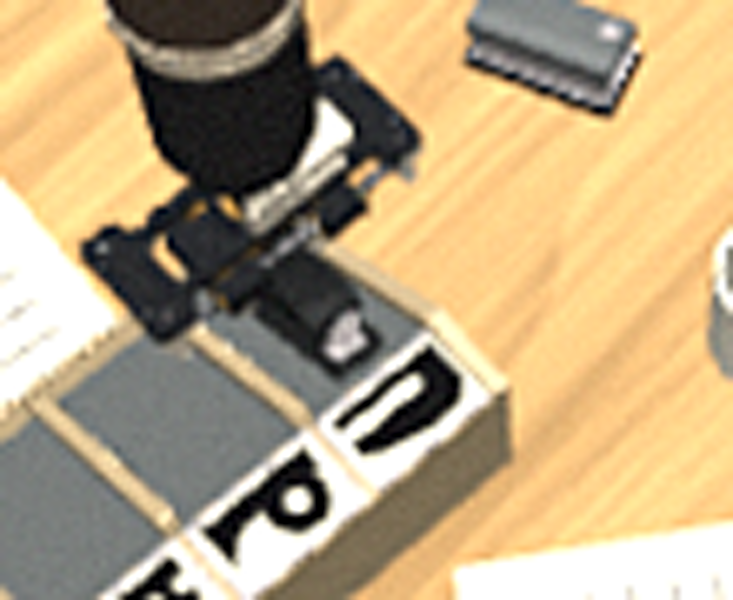

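```bash
python3 -m handwheel '[[-0.1,0,-0.3,0],[0,0,-0.2,0],[0,0,0,0]]'
python3 -m handwheel '[[0,0,-0.2,0],[0,0,0,0]]'
python3 -m handwheel '[[0,0,-0.2,0],[0,0,0,0]]'
```

```text
t: 8.4
eef_pos: [0.4788, -0.1287, 0.2669]
ee_rot: [3.141, -0.0, -0.099]
force: [-0.8, 1.0, 2.8]
width: 0.034
t: 8.6
eef_pos: [0.4791, -0.1287, 0.2658]
ee_rot: [3.141, -0.002, -0.098]
force: [-3.2, 0.8, 10.7]
width: 0.034
t: 8.8
eef_pos: [0.4795, -0.1288, 0.2643]
ee_rot: [3.141, -0.003, -0.098]
force: [-3.1, 1.1, 13.6]
width: 0.0337
```

```bash
python3 look.py h 170 180; python3 - <<'E'
from h import *
for n in('scene','top'):
    f=grab(n);P=cloud(f);im=f['image'].astype(int)
    S=np.array([.5055,-.135,.067]);u=np.array([.995,-.099,0]);v=np.array([.099,.995,0])
    d=P-S; hx=d@u; hy=d@v
    m=(np.abs(hy)<.024)&(hx>-.02)&(hx<.1)&(d[...,2]<.13)
    h=(P[...,2]-S[2])*np.cos(np.pi/6)-hx*.5; s=hx*np.cos(np.pi/6)+(P[...,2]-S[2])*.5
    for a in np.arange(-.03,.1,.01):
        k=m&(np.abs(s-a)<.005)
        if k.sum()>3: print(n,a.round(2),k.sum(),np.percentile(h[k],[50,90]).round(3))
E
```

```text
scene -0.01 10 [0.006 0.01 ]
scene 0.0 8 [0.006 0.026]
scene 0.01 6 [0.005 0.01 ]
scene 0.02 11 [0.01  0.038]
scene 0.03 22 [0.024 0.06 ]
scene 0.04 35 [0.056 0.076]
scene 0.05 49 [0.057 0.097]
scene 0.06 81 [0.057 0.108]
scene 0.07 82 [0.034 0.055]
scene 0.08 25 [0.002 0.022]
scene 0.09 36 [-0.     0.003]
top 0.08 4 [0.004 0.008]
top 0.09 35 [0.003 0.005]
```

View pics/h.png

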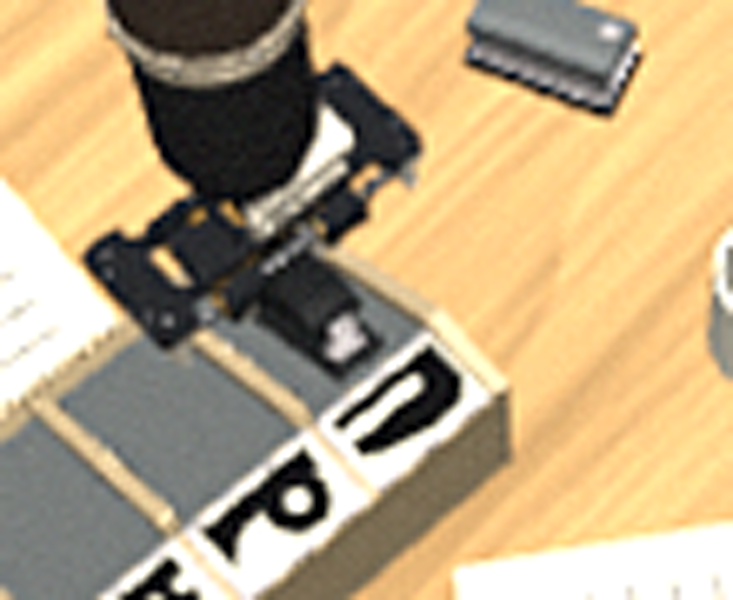

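```bash
python3 -m handwheel '[[0,0,0,0],[0,0,0,0],[0,0,0,0],[0,0,0,0],[0,0,0,0],[0,0,0,0]]' 0
python3 -m handwheel '[[0,0,1,0],[0,0,2,0],[0,0,4,0],[0,0,4,0],[0,0,0,0]]'
```

```text
t: 9.55
eef_pos: [0.4787, -0.1287, 0.2626]
ee_rot: [3.142, 0.0, -0.099]
force: [0.0, -0.6, 1.0]
width: 0.0761
t: 10.05
eef_pos: [0.4802, -0.1289, 0.3791]
ee_rot: [-3.141, -0.01, -0.098]
force: [-0.0, -0.0, -0.4]
width: 0.0874
```

```bash
python3 -m handwheel '[[0,1.5,0,0.02],[-0.1,3,0,0.05],[-0.2,3.5,0,0.05],[-0.2,3.5,0,0.05],[-0.2,3.5,0,0.05],[-0.2,3.5,-1,0.05],[-0.2,3.5,-1,0.05],[-0.2,3,-2,0.05],[-0.1,2,-2,0.034],[0,0,-2,0],[0,0,0,0]]' 0 15
python3 - <<'E'
from h import *
s=arm.get_state();print(s['eef_pos'],s['ee_rot'])
f=grab('top');g=grab('scene');a=f['image'][120:250,150:400,::-1];cv2.imwrite('pics/i.png',cv2.resize(a,(800,416),interpolation=cv2.INTER_CUBIC))
b=g['image'][150:300,150:320,::-1];cv2.imwrite('pics/j.png',cv2.resize(b,(680,600),interpolation=cv2.INTER_CUBIC))
for n,f in(('top',f),('scene',g)):
    P=cloud(f)
    S=np.array([.5055,-.135,.067]);u=np.array([.995,-.099,0]);v=np.array([.099,.995,0])
    d=P-S; hx=d@u; hy=d@v
    h=d[...,2]*np.cos(np.pi/6)-hx*.5; s=hx*np.cos(np.pi/6)+d[...,2]*.5
    m=(np.abs(hy)<.036)&(np.abs(s)<.085)&(h>.03)&(h<.1)
    r=cv2.minAreaRect((np.c_[s[m],hy[m]]*1000).astype(np.float32));print(n,m.sum(),r)
    print([(int(a*1000),int(np.percentile(h[m&(np.abs(s-a)<.006)],80)*1000)) for a in np.arange(-.08,.08,.012) if (m&(np.abs(s-a)<.006)).sum()>3])
E
```

```text
t: 11.15
eef_pos: [0.4638, 0.1414, 0.2908]
ee_rot: [3.14, 0.004, 0.306]
force: [-0.2, 0.5, 0.2]
width: 0.0874
[0.46376575 0.14137201 0.29079411] [3.14039304 0.00427829 0.30601561]
top 440 ((-2.846099853515625, 2.618168830871582), (35.41767883300781, 147.37522888183594), 89.76026916503906)
[(-80, 51), (-68, 61), (-56, 64), (-44, 65), (-32, 66), (-20, 66), (-8, 66), (3, 66), (15, 65), (27, 63), (39, 64), (51, 61), (63, 54)]
scene 246 ((2.6488571166992188, 2.30865478515625), (34.558406829833984, 147.3844451904297), 89.99066925048828)
[(-56, 58), (-44, 60), (-32, 61), (-20, 61), (-8, 60), (3, 61), (15, 61), (27, 60), (39, 58), (51, 57), (63, 51), (75, 45)]
```

View pics/i.png

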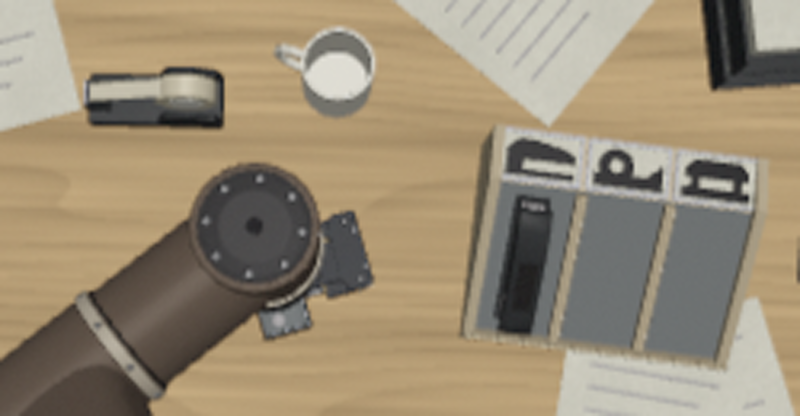

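View pics/j.png

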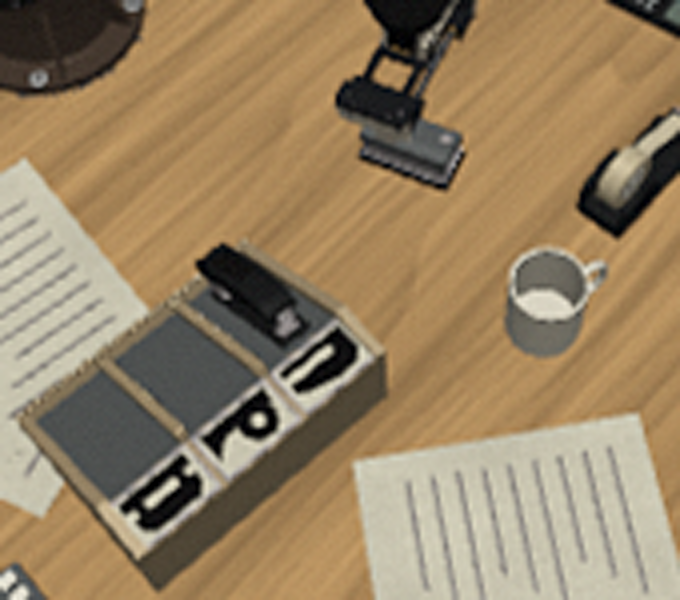

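```bash
python3 -m handwheel '[[0.3,0.2,-3,0],[0,0,-3,0],[0,0,-2,0],[0,0,-0.8,0],[0,0,0,0],[0,0,0,0]]' 0 15
python3 -m handwheel '[[0,0,0,0],[0,0,0,0],[0,0,0,0],[0,0,0,0],[0,0,0,0],[0,0,0,0],[0,0,0,0],[0,0,0,0]]' 1 15
```

```text
t: 11.85
eef_pos: [0.4684, 0.1435, 0.206]
ee_rot: [-3.141, -0.002, 0.305]
force: [-0.1, 0.1, 1.2]
width: 0.0878
t: 12.65
eef_pos: [0.4677, 0.1432, 0.2048]
ee_rot: [3.141, 0.0, 0.305]
force: [-0.3, -2.7, 3.3]
width: 0.0498
```

```bash
python3 -m handwheel '[[0,0,1,0],[0,0,2,0],[0,0,4,0],[0,0,4,0],[0,0,4,0],[0,0,3,0],[0,0,2,0],[0,0,0,0]]' - 20
python3 -m handwheel '[[0,-1,0,0],[0,-2,0,-0.03],[0.1,-3,0,-0.03],[0.1,-3.2,0,-0.03],[0.1,-3.2,0,-0.03],[0.1,-3.2,0,-0.03],[0.1,-3.2,0,-0.03],[0.1,-3.2,0,-0.03],[0.1,-3.2,0,-0.03],[0.1,-3.2,0,-0.03],[0.1,-3.2,0,-0.03],[0.1,-3.2,0,-0.03],[0.1,-3.2,0,-0.03],[0,-3.2,0,-0.03],[0,-3,0,-0.014],[0,-1.6,0,0],[0,0,0,0],[0,0,0,0]]'
python3 look.py k 130 180
```

```text
t: 13.45
eef_pos: [0.4679, 0.1435, 0.4077]
ee_rot: [-3.14, -0.005, 0.305]
force: [-0.1, -0.4, -5.5]
width: 0.0501
t: 15.25
eef_pos: [0.4782, -0.3147, 0.4032]
ee_rot: [-3.141, 0.002, -0.1]
force: [-0.1, -0.2, -4.5]
width: 0.05
```

View pics/k.png

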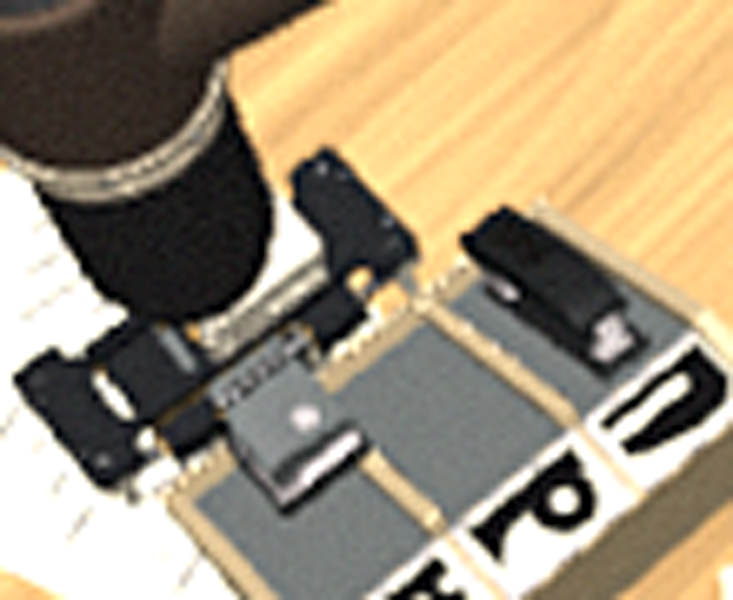

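```bash
python3 -m handwheel '[[0,-0.4,-2,0],[0,-0.4,-3,0],[0,0,-2.5,0],[0,0,-1.5,0],[0,0,-0.6,0],[0,0,0,0]]' - 12
python3 -m handwheel '[[0,0,-0.3,0],[-0.1,0,-0.3,0],[-0.1,0,-0.3,0],[0,0,0,0]]'
python3 -m handwheel '[[-0.2,0.02,-0.4,0],[-0.2,0.02,-0.4,0],[-0.2,0.02,-0.3,0],[0,0,0,0]]'
```

```text
t: 15.9
eef_pos: [0.4787, -0.3219, 0.3082]
ee_rot: [-3.141, 0.001, -0.098]
force: [-0.7, 0.5, -3.9]
width: 0.0497
t: 16.3
eef_pos: [0.4765, -0.3227, 0.2998]
ee_rot: [3.142, -0.0, -0.099]
force: [-0.4, 0.6, -2.2]
width: 0.0499
t: 16.7
eef_pos: [0.4704, -0.3221, 0.2882]
ee_rot: [-3.142, 0.0, -0.099]
force: [-2.1, 0.4, -2.7]
width: 0.05
```

```bash
python3 -m handwheel '[[-0.2,0.02,-0.4,0],[-0.2,0.02,-0.4,0],[-0.2,0.02,-0.3,0],[0,0,0,0]]'
python3 -m handwheel '[[-0.2,0.02,-0.3,0],[-0.2,0.02,-0.3,0],[0,0,0,0]]'
python3 -m handwheel '[[-0.1,0.02,-0.3,0],[0,0,-0.2,0],[0,0,0,0]]'
python3 look.py l 130 180
```

```text
t: 17.1
eef_pos: [0.4644, -0.3215, 0.2771]
ee_rot: [-3.141, 0.001, -0.099]
force: [1.1, -0.1, -4.5]
width: 0.05
t: 17.4
eef_pos: [0.4603, -0.321, 0.2712]
ee_rot: [-3.141, 0.001, -0.099]
force: [-0.1, -0.2, -3.0]
width: 0.0499
t: 17.7
eef_pos: [0.4595, -0.3209, 0.2663]
ee_rot: [-3.141, 0.001, -0.099]
force: [-0.2, -1.1, -2.6]
width: 0.0496
```

View pics/l.png

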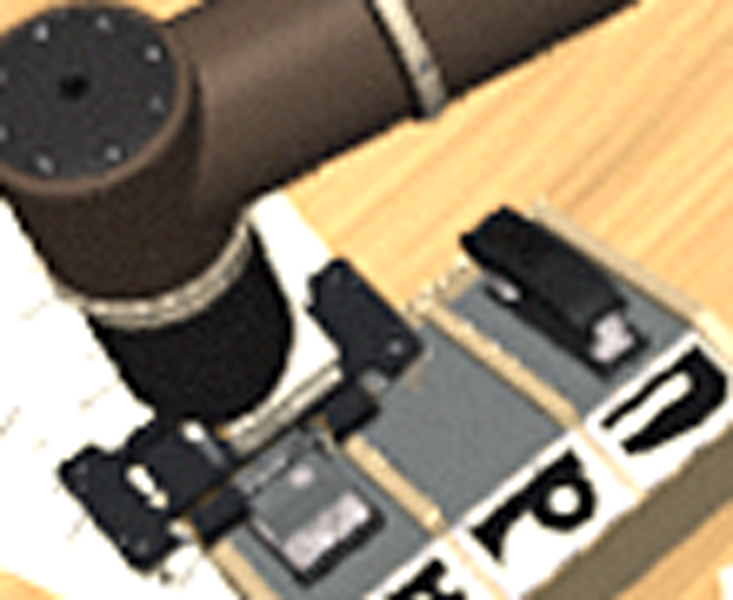

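Pivoting well. Press down until the base is flat.

```bash
python3 -m handwheel '[[0,0,-0.2,0],[0,0,0,0]]'
python3 -m handwheel '[[0,0,-0.2,0],[0,0,0,0]]'
python3 -m handwheel '[[0,0,-0.2,0],[0,0,0,0]]'
```

```text
t: 17.95
eef_pos: [0.4596, -0.3209, 0.2653]
ee_rot: [3.141, 0.0, -0.098]
force: [-2.9, 1.8, 4.7]
width: 0.0496
t: 18.15
eef_pos: [0.4599, -0.3208, 0.2642]
ee_rot: [3.141, -0.001, -0.098]
force: [-3.7, 3.8, 11.4]
width: 0.0498
t: 18.35
eef_pos: [0.4603, -0.3208, 0.2627]
ee_rot: [3.141, -0.002, -0.098]
force: [-4.0, 4.7, 14.5]
width: 0.0497
```

```bash
cat > chk.py <<'E'
from h import *
for n in('top','scene'):
    f=grab(n);P=cloud(f)
    u=np.array([.995,-.099,0]);v=np.array([.099,.995,0])
    for nm,S in(('st',[.5055,-.135,.067]),('pu',[.487,-.326,.067])):
        d=P-np.array(S); hx=d@u; hy=d@v
        h=d[...,2]*np.cos(np.pi/6)-hx*.5; s=hx*np.cos(np.pi/6)+d[...,2]*.5
        m=(np.abs(hy)<.036)&(np.abs(s)<.085)&(h>.03)&(h<.07)
        if m.sum()<10: print(n,nm,'few'); continue
        print(n,nm,m.sum(),cv2.minAreaRect((np.c_[s[m],hy[m]]*1000).astype(np.float32)))
        print([(int(a*1000),int(np.percentile(h[m&(np.abs(s-a)<.006)],80)*1000)) for a in np.arange(-.08,.08,.012) if (m&(np.abs(s-a)<.006)).sum()>3])
        k=m&(np.abs(s)<.04)
        A=np.c_[s[k],hy[k],np.ones(k.sum())]; print('tilt s,y deg',np.degrees(np.linalg.lstsq(A,h[k],rcond=None)[0][:2]).round(1))
E
python3 chk.py
```

```text
top st 166 ((-17.67768096923828, 12.221466064453125), (19.91935157775879, 120.52297973632812), 87.0350112915039)
[(-80, 49), (-68, 59), (-56, 63), (-44, 64), (-32, 65), (-20, 66), (-8, 66), (3, 66), (15, 65), (27, 64), (39, 62)]
tilt s,y deg [ -2.1 -27.6]
top pu 98 ((-45.946693420410156, -1.8055095672607422), (40.687259674072266, 37.819549560546875), 82.59699249267578)
[(-56, 63), (-44, 62), (-32, 62)]
tilt s,y deg [14.8 -5.1]
scene st 246 ((2.9500350952148438, 2.6223068237304688), (145.93165588378906, 35.44363784790039), 0.757104754447937)
[(-68, 51), (-56, 58), (-44, 59), (-32, 60), (-20, 61), (-8, 61), (3, 61), (15, 61), (27, 60), (39, 58), (51, 56), (63, 52), (75, 47)]
tilt s,y deg [ 0.3 17.1]
scene pu 156 ((-4.955711364746094, 6.507402420043945), (57.78874969482422, 109.16412353515625), 87.68637084960938)
[(-44, 58), (-32, 57), (-8, 52), (3, 57), (15, 62), (27, 57), (39, 55), (51, 56)]
tilt s,y deg [ 0.8 -6.9]
```

```bash
python3 -m handwheel '[[0,0,0,0],[0,0,0,0],[0,0,0,0],[0,0,0,0],[0,0,0,0],[0,0,0,0]]' 0
python3 -m handwheel '[[0,0,1,0],[0,0,2,0],[0,0,4,0],[0,0,4,0],[-2,1,2,0],[-4,2,0,0],[-4,2,0,0],[-2,2,0,0],[0,4,0,0],[0,4,0,0],[0,4,0,0],[0,4,0,0],[0,4,0,0],[0,4,0,0],[0,2,0,0],[0,0,0,0]]'
python3 chk.py; python3 - <<'E'
from h import *
for n in('top','scene'):
    im=load(n)['image'][...,::-1]; cv2.imwrite(f'pics/{n}9.png',cv2.resize(im,(768,576)))
im=load('scene')['image'][...,::-1][180:300,140:280]; cv2.imwrite('pics/m.png',cv2.resize(im,(700,600),interpolation=cv2.INTER_CUBIC))
E
```

```text
t: 19.05
eef_pos: [0.4597, -0.321, 0.2605]
ee_rot: [3.142, 0.0, -0.099]
force: [0.0, -0.5, -0.7]
width: 0.0864
t: 20.65
eef_pos: [0.3396, 0.0109, 0.3916]
ee_rot: [-3.14, -0.002, -0.095]
force: [1.2, -0.6, -0.3]
width: 0.0876
top st 437 ((-3.4853897094726562, 2.75039005279541), (35.10382080078125, 148.48805236816406), 89.99420928955078)
[(-80, 51), (-68, 60), (-56, 62), (-44, 66), (-32, 66), (-20, 67), (-8, 66), (3, 67), (15, 66), (27, 64), (39, 63), (51, 60), (63, 53)]
tilt s,y deg [-1.9 -8.7]
top pu 477 ((-10.461807250976562, 1.7146949768066406), (106.54630279541016, 52.29875564575195), 0.22132422029972076)
[(-68, 60), (-56, 61), (-44, 63), (-32, 62), (-20, 61), (-8, 62), (3, 62), (15, 62), (27, 61), (39, 59)]
tilt s,y deg [ -1.2 -13.3]
scene st 249 ((2.67205810546875, 2.303633689880371), (35.12325668334961, 143.30101013183594), 89.93177032470703)
[(-56, 58), (-44, 60), (-32, 61), (-20, 61), (-8, 62), (3, 62), (15, 61), (27, 60), (39, 59), (51, 57), (63, 52), (75, 45)]
tilt s,y deg [-0.8 16.7]
scene pu 281 ((-6.747592926025391, 1.4061927795410156), (50.34083938598633, 109.82307434082031), 89.5916748046875)
[(-56, 57), (-44, 57), (-32, 58), (-20, 57), (-8, 57), (3, 58), (15, 58), (27, 58), (39, 54), (51, 50)]
tilt s,y deg [ 0.1 -5.9]
```

View pics/m.png

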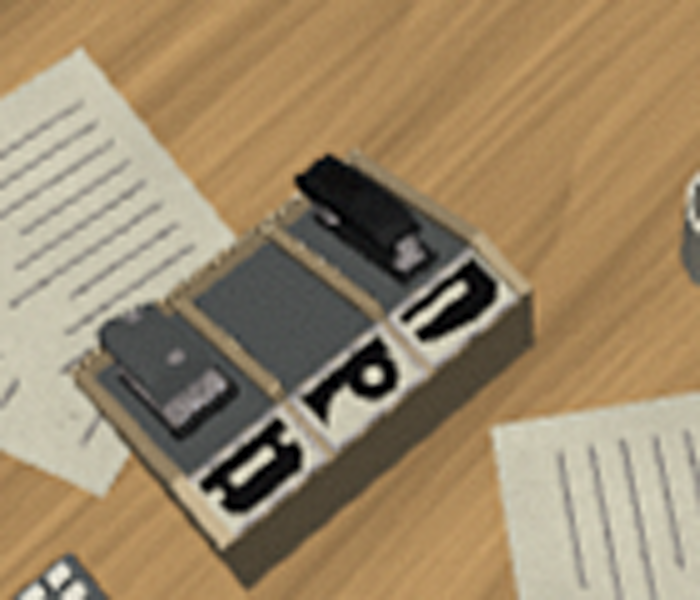

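View pics/top9.png

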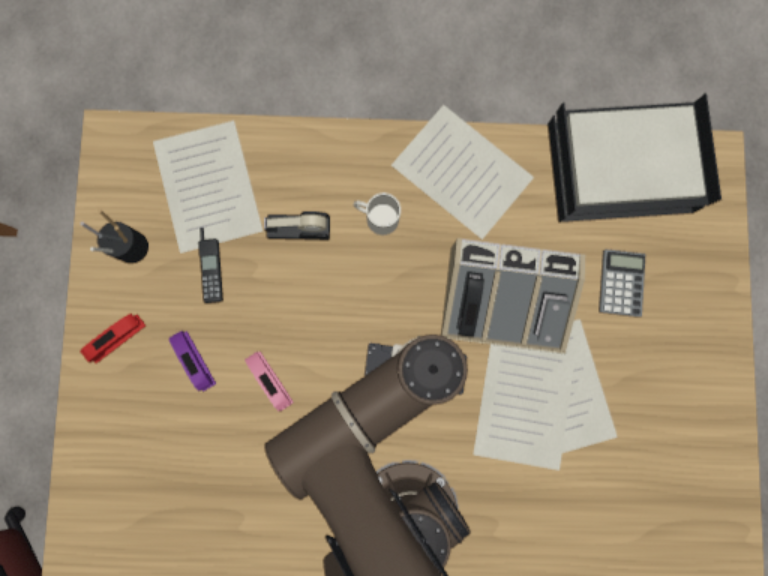

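```bash
python3 -m handwheel '[[0,0,0,0],[0,0,0,0],[0,0,0,0]]'; python3 chk.py | grep -v tilt | grep '((' ; python3 -c "
from station import arm
print(arm.job_done())"
```

```text
t: 21.05
eef_pos: [0.3397, 0.0084, 0.3907]
ee_rot: [3.141, 0.0, -0.1]
force: [0.2, -0.3, 0.6]
width: 0.0878
top st 435 ((-4.383506774902344, 2.707522392272949), (148.71945190429688, 35.786476135253906), 0.16703268885612488)
top pu 478 ((-10.199337005615234, 2.3789825439453125), (106.01741027832031, 50.81763458251953), 0.5696924328804016)
scene st 247 ((2.2678070068359375, 2.21195125579834), (150.02737426757812, 35.142356872558594), 0.39413881301879883)
scene pu 276 ((-5.981121063232422, 1.4274559020996094), (50.16365432739258, 111.88294219970703), 89.46238708496094)
the job is handed in; nothing more can be done
None
```

The dark grey stapler and the hole punch are both in their labelled slots: stapler in the left one, nose up the slope to its label, and punch in the right one. I handed the job in at about 21 s. The gripper can't tilt, so I swivelled each tool in the jaws by lowering it nose-first onto the slope. I pressed until its base was flat (about 14 N), then opened the gripper.

- **Flatness:** seen by the scene camera, both tools lie within about 1° of the floor's slope along their length. The top camera gives 1–2°. Sideways tilt could not be judged from these fits.
- **Position:** each tool sits about 2 mm off its slot's centre line. Along the slope, the stapler is within 5 mm of the slot's centre and the punch 6–10 mm below it. Neither moved between the last two looks.
- **Other items:** in the last top picture the mug, tape dispenser, phone, calculator and the pink, purple and red staplers look to be where they were, and the arm is clear of everything.
- **Disagreement:** the two cameras differ by about 5 mm in x, and both seem to read about 3.5 mm low in y compared with the robot. I averaged the x readings and added a few mm in y; the remaining error was well within the slots' clearance.

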